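# Set up a ground shaft level on a ratchet V-rest and a block stack

## Robot

A 6-joint arm with a two-finger parallel gripper is mounted at the origin on the work surface. World frame = base frame: x ahead of the robot, y to its left, z up, the work surface at z = 0. Lengths are in m, angles in rad, forces in N, time in s.
With the tool pointing down it reaches from about 0.225 to 0.875 m from the base axis. Payload 3.4 kg.
Tool frame: the origin (TCP) lies at the very end of the fingers, on their centre line; the grasp point (between the pads) lies 19 mm behind it; z points along the fingers, y is the line along which they close (so a half turn about z gives the same grasp; the last joint's range is limited). The gripper opens to 85 mm and grips with 20 to 120 N. Pads are 22 mm wide; open, the fingers measure 114 mm over their backs; the gripper's body (76 mm by 85 mm) begins 54 mm behind the grasp point. The pads swing forward as they close: fully open they stand 13 mm farther back than shut.
Start: joints at [1.178, 0.276, 1.505, -0, 1.361, -0.121], TCP at [0.154, 0.554, 0.231] pointing down, gripper open.
Joint ranges: [-2.89, 2.89], [-0.75, 2.08], [0.22, 2.7], [-1.18, 4.32], [0.11, 2.71], [-2.7, 2.7]. Speed limits (rad/s): [2.57, 2.57, 3.14, 3.14, 3.14, 3.14].

## Interface

Orientations are given as a unit quaternion [w, x, y, z].
In Python, from rig import get_state, optics, sign_off gives the robot as it stands.
- The arm moves only by the tool send_rows, never from a script. Its argument "increments" is a list of rows, each an object with "gripper": the gripper's target within -1 to 1 (shut at 1, half-way at 0, fully open at -1); "linear": the shift along the world's x, y, z in m, a list of three; "delta_rot": the turn, a rotation vector about the world's x, y, z in rad, a list of three. In form: [{"gripper": gripper, "linear": [dx, dy, dz], "delta_rot": [rx, ry, rz]}, ...]. A call has 1 to 8 rows; each row is the pose to reach, as a shift and turn from the pose commanded when the call began; what a row does not reach only later rows make up. A row lasts 1/10 s, in which the tool goes at most 50 mm and 8.59 degrees, less where a joint would pass 70% of its speed; a pose out of reach is approached as far as the arm can. A call with a gripper value outside its range is refused whole. The fingers move at their own pace and stop on an object; "newtons" is the grip in N (left out, the last holds). Time passes only in rows, so rows that repeat a pose let the fingers close. It gives the time, the measured TCP pose, the force, the opening and the grip force at its end, in the units of the state.
- get_state(): the state, without advancing time (a new reading comes with each control period).
- optics.get_image(name): name is "side" or "top"; returns a dict with "pixels" (400x640x3 uint8, blue, green, red), "K" (3x3 intrinsics, pixels), "k1" (the pictures are not rectified: a ray, as slopes to the right and down, at radius r is drawn at 1 + k1 r^2 times it, then the intrinsics apply), "rvec" (rotation vector, rad) and "tvec" (3), from world to camera coordinates, as OpenCV has them. Camera axes: x right, y down, z forward; pixel columns grow to the right and rows downward; lengths in m; the calibration is good to about 2 mm. A picture is of the moment at which its call begins. There is no depth.
- sign_off(): hands the job in; it is judged then, once.
The state is a dict: "clock": time; "qpos": joint angles; "qd": joint speeds; "effort": joint torques, N m; "position": TCP position; "ee_rot": TCP orientation; "contact_force": force on the tool from outside, world axes, zero at the start; "moment": the same for the moment, N m; "width": finger opening in m; "gripper_force": force on a finger pad.
Only numpy, scipy, OpenCV 4.12 (cv2) and the standard library are available. Lean on these libraries where they do the work, as an engineer would, in place of code of your own. Each camera call takes 0.05 s, during which the arm holds its last target. There are 200 camera calls.

## Task

Set the ground shaft up level at the height of the height gauge's orange scriber. First lift the ratchet V-rest until its pawl catches the next notch, one up from where it stands, and leave it hanging on the pawl; then stack 1-2-3 blocks flat and centrally on the box parallel beside it until the top of the stack meets the scriber; last, take the shaft from its wooden cradle and lay it centrally across the two, one end in the V and the other on the stack. Do not touch the height gauge and leave the other instruments where they are.

Things in the scene. Friction and masses are not known exactly. Their poses are not given: they have to be found in the camera images.
- rest_bar (a joint): Height of the V-rest's notched bar, m, up positive: 0 at the start, on the pawl in its first notch; 0.025 in the next notch, 0.050 in one more; end stop 0.056. Lift straight up by the V-block, about 0.7 kg. Raised 2 mm or more past a notch, the spring pawl snaps in by itself and carries the bar there when let down; it cannot go down again unless the red lever is pressed.
- vee (a point): Middle of the bottom line of the V groove in the steel V-block on top of the bar; rises with it, from 94 mm above the table to 119 mm one notch up. V-block 60 mm (x) x 36 mm (y) x 35 mm high, top 20 mm above this point; groove along y, mouth 40 mm wide. Can be pinched from above by its flat end faces, 36 mm apart along y. A 30 mm shaft in it has its axis 21 mm above this point.
- rest: The ratchet V-rest's fixed foot, 110 mm (x) x 90 mm (y); origin under its middle, on the bar's axis. Blue-grey housing up to 72 mm above the table (V-block's underside at the start: 79 mm); red pawl and release lever on its +x side, below 66 mm.
- box_top (a point): Centre of the top face of the box parallel, a heavy dark green iron block that stays put, 80 mm (x) x 60 mm (y) x 75 mm high, on which the stack is built. It stands about 150 mm from the V-rest towards the rest's -y, roughly square to it.
- scriber (a point): Tip of the height gauge's orange scriber, on its flat underside, 125 mm above the table: the height that the stack's top must reach. It points along its own -x, slantwise to the stack's corner at +x, -y of the box parallel, and ends about 65 mm from the stack's middle.
- height_gauge: Height gauge, not to be touched: dark base 110 x 85 mm, column 245 mm tall, grey slider, orange scriber. Origin on the table; the scriber's tip is at x -90, y 0, z 125 mm, the column at x +10, y -45 mm.
- blk_a (a point): Centre of a steel 1-2-3 block, 75 mm (x) x 50 mm (y) x 25 mm high (z up), drilled, lying flat, 0.6 kg. Grip across its 50 mm. Three alike; only as many are needed as reach the scriber.
- blk_b (a point): Centre of another such block, 75 x 50 x 25 mm.
- blk_c (a point): Centre of another such block, 75 x 50 x 25 mm.
- shaft_mid (a point): Middle of the shaft's axis. Ground steel shaft 200 mm long along its x, 30 mm in diameter, its middle 60 mm dark and 26 mm in diameter, 0.65 kg, both ends alike. It lies level in the cradle, its axis 50 mm above the table; laid on the rest and the stack, its axis is 140 mm above the table and its middle lies half-way between V and stack.
- cradle: Wooden cradle, does not move; origin under its middle. Floor board 120 mm (x) x 64 mm (y), 10 mm thick, with two upright V-notched boards 16 mm thick, 45 mm high, centred at x = -50 and +50 mm; the shaft lies in it along x and can be gripped between the boards.
- gauge_case: Closed dark wooden case, 95 x 70 x 32 mm, origin under its middle. Leave alone.
- micrometer: Micrometer lying flat, 140 x 45 x 17 mm, long side along x, origin beneath it. Leave alone.
- ring_gauge: Steel ring 72 mm across, 22 mm high, origin under its middle. Leave alone.
Not all that is in view belongs to the job. What is shaped like the part that bears blk_a but green is not meant. Leave any red look-alike of the part that bears shaft_mid alone.

How it is judged:
By the outcome, as a careful person would: the job done as asked, in the order asked, and still so for the second after the job is handed in, with the robot touching nothing.
It also fails if it takes over 72 s, if anything falls off the work surface, if the arm or the gripper's body presses on something with over 40 N, if the wrist force passes 120 N, or if a joint passes its speed limit or range.

## Working session

There is one attempt and no reset: what is moved stays moved. The work goes in short steps, Python scripts to look and compute and a tool call to move; the robot and the scene stay as the last step left them, time stands still between calls to the robot, and variables do not carry over. Pictures are saved under pics/ and viewed, at most 10 in all, crops included, and the job is handed in when it is done.

Besides the shell and the picture viewer there is one more tool, called after ">>>" by a JSON object that holds its "name" and its "arguments". send_rows: Moves the arm, as the interface text tells. Its arguments: {"type":"object","properties":{"increments":{"type":"array"},"newtons":{"type":"number"}},"required":["increments"]}

```bash
mkdir -p pics; ls; cat > h.py <<'E'
import numpy as np, cv2
from rig import get_state, optics, sign_off
def cam(n):
    d=optics.get_image(n); d['R']=cv2.Rodrigues(np.array(d['rvec'],float))[0]; d['t']=np.array(d['tvec'],float).ravel(); d['K']=np.array(d['K'],float); return d
def ray(d,u,v):
    K=d['K']; xd=(u-K[0,2])/K[0,0]; yd=(v-K[1,2])/K[1,1]; x,y=xd,yd
    for _ in range(30):
        s=1+d['k1']*(x*x+y*y); x,y=xd/s,yd/s
    return -d['R'].T@d['t'], d['R'].T@np.array([x,y,1.])
def onz(d,u,v,z):
    o,r=ray(d,u,v); return o+r*(z-o[2])/r[2]
def proj(d,P):
    P=np.atleast_2d(P); c=P@d['R'].T+d['t']; x=c[:,0]/c[:,2]; y=c[:,1]/c[:,2]; s=1+d['k1']*(x*x+y*y)
    return np.c_[x*s*d['K'][0,0]+d['K'][0,2], y*s*d['K'][1,1]+d['K'][1,2]]
def tri(d1,p1,d2,p2):
    o1,r1=ray(d1,*p1);o2,r2=ray(d2,*p2)
    A=np.c_[r1,-r2]; s=np.linalg.lstsq(A,o2-o1,rcond=None)[0]
    a=o1+s[0]*r1;b=o2+s[1]*r2; return (a+b)/2,np.linalg.norm(a-b)
E
python3 - <<'E'
from h import *
import pickle
D={}
for n in('side','top'):
    d=cam(n);D[n]=d;cv2.imwrite(f'pics/{n}0.png',d['pixels']);o,r=ray(d,320,200);print(n,d['K'].round(1).tolist(),d['k1'],o.round(3),r.round(2))
pickle.dump(D,open('D0.pkl','wb'));print(get_state())
E
```

```text
pics
side [[382.6, 0.0, 319.9], [0.0, 382.6, 204.4], [0.0, 0.0, 1.0]] -0.07241876421946927 [ 0.425 -0.815  1.   ] [ 0.07  0.68 -0.73]
top [[441.2, 0.0, 325.3], [0.0, 441.2, 200.2], [0.0, 0.0, 1.0]] 0.007344492031054874 [0.36  0.016 1.366] [ 0.12  0.01 -0.99]
{'clock': 0.1, 'qpos': array([ 1.17798937e+00,  2.76524826e-01,  1.50599922e+00,  2.37977355e-05,
        1.36068470e+00, -1.20993788e-01]), 'qd': array([ 0.00044658, -0.00115257, -0.00361778, -0.00022994, -0.00178526,
       -0.00208504]), 'effort': array([ 1.03085131e-03, -4.17699265e+01, -2.46402615e+01, -3.42425055e-04,
        5.65402501e-03, -1.84079695e-06]), 'position': array([0.15419103, 0.55346241, 0.23053307]), 'ee_rot': array([-2.16564582e-04,  1.35491014e-01,  9.90778246e-01, -7.78570600e-04]), 'contact_force': array([-0.02921234,  0.6593265 , -0.28488343]), 'moment': array([-0.02045498, -0.02332718, -0.00585466]), 'gripper_force': 0.0, 'width': 0.08546590139253361}
```

View pics/side0.png

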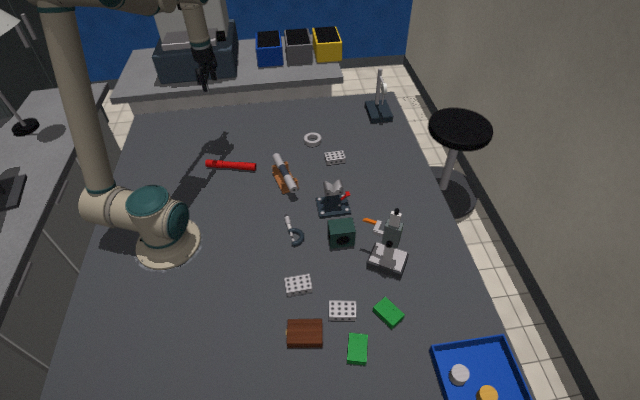

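View pics/top0.png

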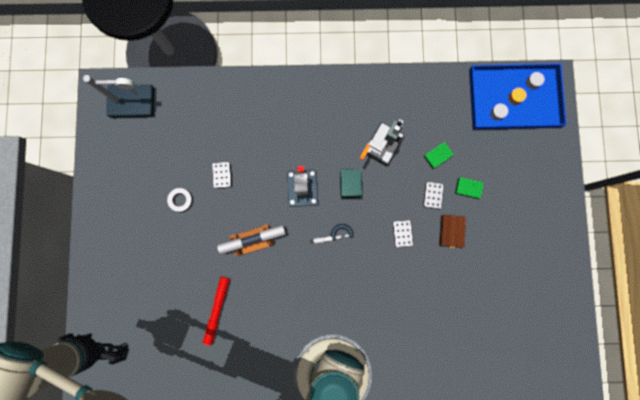

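The scene shows the V-rest at top (302,186), box (351,183), shaft in its cradle (252,240), steel blocks at top (403,234), (433,195), (221,175), and scriber at (365,152). The same items are visible in the side view. Next I'll look at enlarged crops.

```bash
python3 - <<'E'
import pickle
from h import *
D=pickle.load(open('D0.pkl','rb'))
for n,(x0,y0,x1,y1,s) in dict(top=(205,125,465,265,3),side=(255,140,425,330,3)).items():
    c=D[n]['pixels'][y0:y1,x0:x1]; cv2.imwrite(f'pics/{n}c.png',cv2.resize(c,None,fx=s,fy=s,interpolation=cv2.INTER_CUBIC))
E
```

```text
(no output)
```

View pics/topc.png

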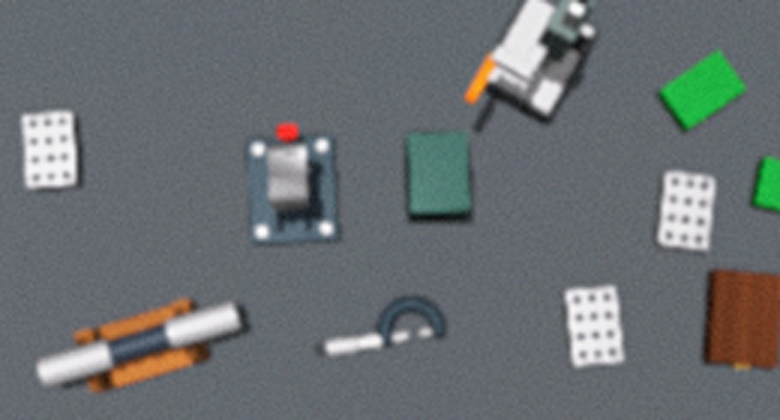

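View pics/sidec.png

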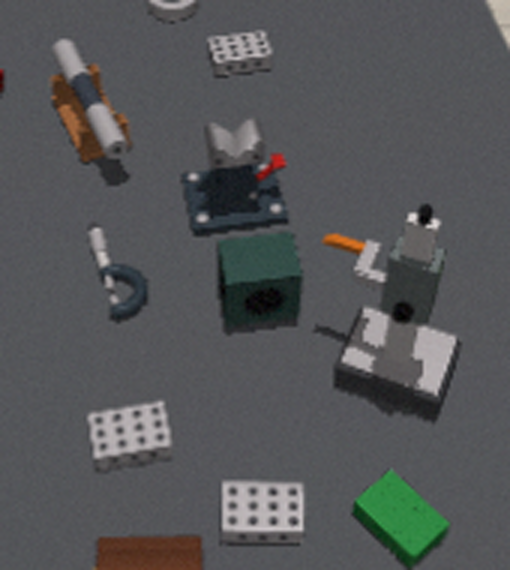

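The crops show the block tops at top-view (221,175), (434,195), (403,234), the box top (351,183), and the V-block (301,184). The shaft runs from about (219,247) to (284,231) in the top view, and the side view shows all tops clearly.

```bash
cat > m.py <<'E'
from h import *
def blob(d,m,roi,z=None,S=4,close=0):
    x0,y0,x1,y1=roi; c=cv2.resize(d['pixels'][y0:y1,x0:x1],None,fx=S,fy=S,interpolation=cv2.INTER_CUBIC)
    M=m(c).astype(np.uint8)*255
    if close: M=cv2.morphologyEx(M,cv2.MORPH_CLOSE,np.ones((close,close),np.uint8))
    cs=cv2.findContours(M,cv2.RETR_EXTERNAL,cv2.CHAIN_APPROX_NONE)[0]; k=max(cs,key=cv2.contourArea)
    k=cv2.convexHull(k)
    p=(k[:,0,:]+.5)/S-.5+np.array([x0,y0]); return p
def rect(d,p,z):
    w=np.array([onz(d,u,v,z)[:2] for u,v in p],np.float32)
    (c,s,a)=cv2.minAreaRect(w*1000); 
    if s[0]<s[1]: s=s[::-1];a+=90
    m=cv2.moments((w*1e4).astype(np.float32).reshape(-1,1,2)); cc=np.array([m['m10'],m['m01']])/m['m00']/10
    return np.round(c,1),np.round(s,1),round((a+90)%180-90,1),cc.round(1)
def cen(p):
    m=cv2.moments(p.astype(np.float32).reshape(-1,1,2));return m['m10']/m['m00'],m['m01']/m['m00']
hsv=lambda c:cv2.cvtColor(c,cv2.COLOR_BGR2HSV).astype(int)
def white(t): return lambda c:(hsv(c)[...,2]>t)&(hsv(c)[...,1]<60)
def hue(a,b,s=80,v=60,V=256): return lambda c:(lambda h:(h[...,0]>=a)&(h[...,0]<=b)&(h[...,1]>s)&(h[...,2]>v)&(h[...,2]<V))(hsv(c))
E
python3 - <<'E'
import pickle
from m import *
D=pickle.load(open('D0.pkl','rb'));T,Sd=D['top'],D['side']
for y,x in((175,221),(183,351),(184,301),(195,296),(238,228),(241,251),(230,275)):print('t',(x,y),T['pixels'][y,x],hsv(T['pixels'])[y,x])
for y,x in((284,298),(293,298),(310,342),(318,342),(156,335),(225,340),(240,330)):print('s',(x,y),hsv(Sd['pixels'])[y,x])
B=dict(a=((390,215,416,252),(280,268,318,300)),b=((420,178,446,214),(322,294,362,324)),c=((209,160,235,192),(320,147,350,168)))
for n,(r,q) in B.items():
    p=blob(T,white(150),r,close=15);print(n,rect(T,p,.025))
    for th in(130,150):
        s=blob(Sd,white(th),q,close=15);print('  side',th,rect(Sd,s,.025),'tri',tri(T,cen(p),Sd,cen(s)))
p=blob(T,hue(60,100,70,50),(335,160,370,205));print('box',rect(T,p,.075))
o=blob(T,hue(5,20,150,150),(350,135,375,170));print('scr',rect(T,o,.125))
so=blob(Sd,hue(5,20,150,150),(355,210,385,230)); print(o[o[:,1].argmax()],so[so[:,0].argmin()],tri(T,o[o[:,1].argmax()],Sd,so[so[:,0].argmin()]))
E
```

```text
t (221, 175) [237 236 237] [150   1 237]
t (351, 183) [117 129  84] [ 82  89 129]
t (301, 184) [157 153 160] [163  11 160]
t (296, 195) [106  98  84] [101  53 106]
t (228, 238) [112 102 101] [117  25 112]
t (251, 241) [90 76 67] [108  65  90]
t (275, 230) [233 230 231] [130   3 233]
s (298, 284) [  8   6 181]
s (298, 293) [ 0  3 78]
s (342, 310) [174   7 183]
s (342, 318) [ 8 17 60]
s (335, 156) [167  10 175]
s (340, 225) [82 79 81]
s (330, 240) [ 85 128  34]
a (array([ 414.2, -221.4]), array([80.4, 54.9]), 3.5, array([ 414.2, -221.3]))
  side 130 (array([ 414.5, -224.9]), array([76.8, 51.6]), 3.6, array([ 414.5, -224.8])) tri (array([ 0.41425732, -0.22223013,  0.01987458]), np.float64(3.352425004367533e-05))
  side 150 (array([ 414.5, -225. ]), array([75. , 49.9]), 3.8, array([ 414.4, -224.9])) tri (array([ 0.41423529, -0.22223976,  0.01982838]), np.float64(1.4334339386142245e-05))
b (array([ 530.3, -320.8]), array([79.4, 53.7]), -8.6, array([ 530.1, -320.6]))
  side 130 (array([ 530.3, -323.3]), array([75.6, 51. ]), -7.8, array([ 529.8, -323.1])) tri (array([ 0.53033566, -0.3215653
[... 224 characters left out ...]
59534))
c (array([609.5, 331.7]), array([85.5, 55.2]), 3.7, array([608.5, 331.7]))
  side 130 (array([605.6, 326.6]), array([76.3, 52.8]), 3.3, array([605.2, 326.5])) tri (array([0.60771344, 0.33291358, 0.01949928]), np.float64(0.0031789724123053205))
  side 150 (array([605.5, 326.1]), array([74. , 49.6]), 2.2, array([605.5, 325.8])) tri (array([0.6080173 , 0.33310609, 0.01871108]), np.float64(0.0028686522412959743))
box (array([565.4, -64.2]), array([81.9, 61.7]), 1.4, array([565.2, -64.4]))
scr (array([ 645.6, -104.4]), array([46.4, 12.5]), -30.9, array([ 645.7, -103.9]))
[362.375 158.625] [362.875 219.375] (array([ 0.62591868, -0.09672998,  0.1267327 ]), np.float64(0.0015027890000378517))
```

```bash
python3 - <<'E'
import pickle
from m import *
D=pickle.load(open('D0.pkl','rb'));T,Sd=D['top'],D['side']
for t in(40,50,60,66):
  p=blob(T,hue(60,100,t,60),(335,160,370,205));print('box t',t,rect(T,p,.075))
for v in(50,62):
  s=blob(Sd,hue(60,100,50,v),(322,212,362,252));print('box s',v,rect(Sd,s,.075),tri(T,cen(p),Sd,cen(s)))
for t in(120,135):
  p=blob(T,white(t),(291,168,312,201));print('vee t',t,rect(T,p,.114))
# shaft ends
for (r,q) in(((213,232,246,258),(270,150,288,168)),((258,220,292,244),(283,172,300,195))):
  p=blob(T,white(140),r)
  print('end',rect(T,p,.055),cen(p))
  for th in (90,110):
    s=blob(Sd,white(th),q);pp,e=tri(T,cen(p),Sd,cen(s));print(cen(s),pp.round(4),e)
o=blob(T,hue(100,110,60,0,110),(236,228,268,252));print('dark',rect(T,o,.056))
w=blob(T,hue(5,18,110,60),(225,222,278,260));print('cradle',rect(T,w,.03))
w=blob(T,white(150),(345,120,408,180))
v=Sd['pixels'][172:206,315:352]
cv2.imwrite('pics/vee.png',np.hstack([cv2.resize(v,None,fx=10,fy=14,interpolation=3)[:480,:370],cv2.resize(T['pixels'][165:208,285:318],None,fx=11,fy=11,interpolation=3)[:473][:480] if 0 else cv2.resize(T['pixels'][165:208,285:318],(370,476),interpolation=3)]) if 0 else cv2.hconcat([cv2.resize(v,(400,400),interpolation=3),cv2.resize(T['pixels'][165:208,285:325],(372,400),interpolation=3)]))
E
```

```text
box t 40 (array([567.1, -64.4]), array([83.4, 65.5]), 1.5, array([567. , -64.4]))
box t 50 (array([566.5, -64.3]), array([82.3, 64.7]), 1.1, array([566.3, -64.4]))
box t 60 (array([566. , -64.5]), array([81.2, 62.5]), 1.3, array([565.8, -64.5]))
box t 66 (array([566. , -64.4]), array([81.3, 61.9]), 2.0, array([565.7, -64.5]))
box s 50 (array([566.1, -69.5]), array([80.7, 61. ]), 1.3, array([566.2, -69.7])) (array([ 0.56683196, -0.06490044,  0.06811649]), np.float64(0.00048708731772529446))
box s 62 (array([566.6, -69. ]), array([79.2, 59.6]), 0.6, array([566.6, -69. ])) (array([ 0.56690731, -0.06485023,  0.06892954]), np.float64(0.000891767457947831))
vee t 120 (array([564.9,  85.8]), array([60.4, 48.9]), -0.7, array([565.5,  86. ]))
vee t 135 (array([565.2,  86.3]), array([56.8, 48.2]), -0.9, array([566.2,  85.8]))
end (array([387.2, 298.5]), array([75.4, 27.6]), -74.5, array([387. , 298.4])) (229.13971825063078, 245.5477642276423)
(277.76296589310823, 158.97404623769336) [0.3857 0.298  0.0564] 0.0024444403906239334
(277.8978247016568, 159.04638801992817) [0.386  0.2982 0.0559] 0.0019911703745463887
end (array([422.8, 173.1]), array([74.6, 27.1]), -74.5, array([422.8, 172.5])) (271.6906056845281, 232.5179284080401)
(289.66263834635413, 181.68349202473956) [0.4218 0.1728 0.0525] 0.002232358983384173
(289.70545459096826, 181.1697081205567) [0.4219 0.1725 0.0553] 0.0017555956265253871
dark (array([398.6, 232.7]), array([50.8,  7.3]), -73.6, array([398.5, 232.8]))
cradle (array([382.4, 229.7]), array([122.3,  23.1]), -73.9, array([381.8, 229.5]))
```

View pics/vee.png

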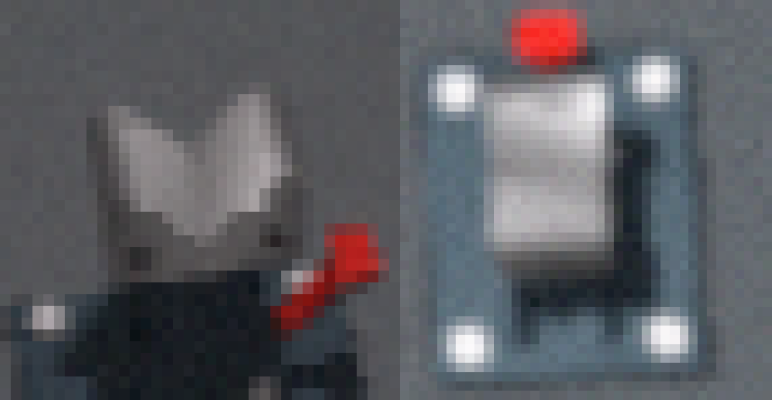

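The left half (side view) shows the V valley from about (332.5,184.5) at the back to (333.5,192) at the front, with the red lever to the right of it. The right half (top view) shows the V-block centred near (300.5,183), with four foot bolts around it.

```bash
python3 - <<'E'
import pickle
from m import *
D=pickle.load(open('D0.pkl','rb'));T,Sd=D['top'],D['side']
print('top valley',onz(T,300.5,182.8,.094)); 
for z in(.012,.02): print('bolts mid',onz(T,301.76,187.3,z))
b=[onz(T,285+(u-400)*40/372-.5,165+v*43/400-.5,.015)*1e3 for u,v in((455,88),(655,76),(465,347),(667,337))]
print(np.round(b,1)[:,:2].tolist())
f=onz(Sd,333.5,192,.094);k=onz(Sd,332.3,184.3,.094);print('side',f,k,(f+k)/2,tri(T,(300.5,182.8),Sd,(332.9,188.1)))
E
```

```text
top valley [0.56402674 0.08300749 0.094     ]
bolts mid [0.5629897  0.08359199 0.012     ]
bolts mid [0.56178919 0.08319493 0.02      ]
[[605.1, 118.1], [607.8, 51.2], [518.0, 115.7], [520.0, 48.7]]
side [0.56147013 0.0600705  0.094     ] [0.56275968 0.09654231 0.094     ] [0.56211491 0.0783064  0.094     ] (array([0.56383151, 0.08324143, 0.08921096]), np.float64(0.0019039460617505978))
```

>>> {"name": "send_rows", "arguments": {"increments": [{"gripper": -1, "linear": [0.2, -0.23, 0], "delta_rot": [0, 0, 0.15]}, {"gripper": -1, "linear": [0.2, -0.23, 0], "delta_rot": [0, 0, 0.15]}, {"gripper": -1, "linear": [0.2, -0.23, 0], "delta_rot": [0, 0, 0.307]}, {"gripper": -1, "linear": [0.2, -0.23, 0], "delta_rot": [0, 0, 0.307]}, {"gripper": -1, "linear": [0.2, -0.23, 0], "delta_rot": [0, 0, 0.307]}, {"gripper": -1, "linear": [0.2, -0.23, 0], "delta_rot": [0, 0, 0.307]}, {"gripper": -1, "linear": [0.2, -0.23, 0], "delta_rot": [0, 0, 0.307]}, {"gripper": -1, "linear": [0.2, -0.23, 0], "delta_rot": [0, 0, 0.307]}]}}

```text
clock: 0.9
position: [0.3553, 0.3226, 0.2311]
ee_rot: [-0.0, -0.016, 1.0, -0.0]
contact_force: [0.8, 0.8, 0.7]
width: 0.0857
gripper_force: 0.0
```

>>> {"name": "send_rows", "arguments": {"increments": [{"gripper": -1, "linear": [0.209, -0.242, -0.03], "delta_rot": [0, 0, 0]}, {"gripper": -1, "linear": [0.209, -0.242, -0.03], "delta_rot": [0, 0, 0]}, {"gripper": -1, "linear": [0.209, -0.242, -0.03], "delta_rot": [0, 0, 0]}, {"gripper": -1, "linear": [0.209, -0.242, -0.03], "delta_rot": [0, 0, 0]}, {"gripper": -1, "linear": [0.209, -0.242, -0.03], "delta_rot": [0, 0, 0]}, {"gripper": -1, "linear": [0.209, -0.242, -0.03], "delta_rot": [0, 0, 0]}, {"gripper": -1, "linear": [0.209, -0.242, -0.03], "delta_rot": [0, 0, 0]}, {"gripper": -1, "linear": [0.209, -0.242, -0.03], "delta_rot": [0, 0, 0]}]}}

```text
clock: 1.7
position: [0.5647, 0.0816, 0.2002]
ee_rot: [-0.001, -0.017, 1.0, 0.0]
contact_force: [-0.4, 0.1, 0.6]
width: 0.085
gripper_force: 0.0
```

>>> {"name": "send_rows", "arguments": {"increments": [{"gripper": -1, "linear": [0, 0, -0.04], "delta_rot": [0, 0, 0]}, {"gripper": -1, "linear": [0, 0, -0.075], "delta_rot": [0, 0, 0]}, {"gripper": -1, "linear": [0, 0, -0.1], "delta_rot": [0, 0, 0]}, {"gripper": -1, "linear": [0, 0, -0.119], "delta_rot": [0, 0, 0]}, {"gripper": 0.2, "linear": [0, 0, -0.119], "delta_rot": [0, 0, 0]}, {"gripper": 1, "linear": [0, 0, -0.119], "delta_rot": [0, 0, 0]}, {"gripper": 1, "linear": [0, 0, -0.119], "delta_rot": [0, 0, 0]}, {"gripper": 1, "linear": [0, 0, -0.119], "delta_rot": [0, 0, 0]}], "newtons": 60}}

```text
clock: 2.5
position: [0.5642, 0.082, 0.0843]
ee_rot: [0.001, -0.018, 1.0, -0.0]
contact_force: [-0.3, -2.3, 3.0]
width: 0.0345
gripper_force: 61.6
```

```bash
python3 - <<'E'
from m import *
for n in('side','top'):
    d=cam(n);p=proj(d,[.564,.083,.1])[0].astype(int);c=d['pixels'][p[1]-40:p[1]+40,p[0]-40:p[0]+40];cv2.imwrite(f'pics/g{n}.png',cv2.resize(c,(400,400),interpolation=3))
cv2.imwrite('pics/g.png',cv2.hconcat([cv2.imread('pics/gside.png'),cv2.imread('pics/gtop.png')]))
s=get_state();print({k:s[k] for k in('position','contact_force','moment','width','gripper_force')})
E
```

```text
{'position': array([0.56422293, 0.08199187, 0.08428222]), 'contact_force': array([-2.1331516 , -0.22585177,  6.51049346]), 'moment': array([-0.09660006,  0.24520917,  0.066215  ]), 'width': 0.03462938071331601, 'gripper_force': 62.03229904174805}
```

View pics/g.png

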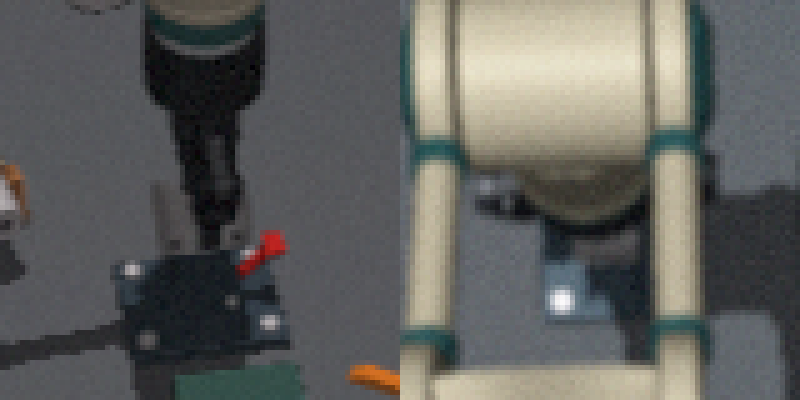

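The V-block is gripped by its end faces, with the lever clear of the fingers. Next I lift it about 31 mm, let it down to the notch and check before releasing.

>>> {"name": "send_rows", "arguments": {"increments": [{"gripper": 1, "linear": [0, 0, 0.006], "delta_rot": [0, 0, 0]}, {"gripper": 1, "linear": [0, 0, 0.012], "delta_rot": [0, 0, 0]}, {"gripper": 1, "linear": [0, 0, 0.018], "delta_rot": [0, 0, 0]}, {"gripper": 1, "linear": [0, 0, 0.024], "delta_rot": [0, 0, 0]}, {"gripper": 1, "linear": [0, 0, 0.029], "delta_rot": [0, 0, 0]}, {"gripper": 1, "linear": [0, 0, 0.033], "delta_rot": [0, 0, 0]}, {"gripper": 1, "linear": [0, 0, 0.033], "delta_rot": [0, 0, 0]}, {"gripper": 1, "linear": [0, 0, 0.033], "delta_rot": [0, 0, 0]}]}}

```text
clock: 3.4
position: [0.5642, 0.082, 0.1159]
ee_rot: [0.001, -0.018, 1.0, 0.0]
contact_force: [5.1, 1.4, -5.8]
width: 0.0342
gripper_force: 61.2
```

```bash
python3 -c "
from m import *
s=get_state();print({k:s[k] for k in('position','contact_force','moment','width','gripper_force')})"
```

```text
{'position': array([0.56415656, 0.08198335, 0.11588943]), 'contact_force': array([ 5.10445224,  1.44213803, -5.78708661]), 'moment': array([ 0.01543529, -0.80460762,  0.21669789]), 'width': 0.03423139673513486, 'gripper_force': 61.19241714477539}
```

>>> {"name": "send_rows", "arguments": {"increments": [{"gripper": 1, "linear": [0, 0, -0.002], "delta_rot": [0, 0, 0]}, {"gripper": 1, "linear": [0, 0, -0.004], "delta_rot": [0, 0, 0]}, {"gripper": 1, "linear": [0, 0, -0.006], "delta_rot": [0, 0, 0]}, {"gripper": 1, "linear": [0, 0, -0.008], "delta_rot": [0, 0, 0]}, {"gripper": 1, "linear": [0, 0, -0.008], "delta_rot": [0, 0, 0]}]}}

```text
clock: 3.9
position: [0.5642, 0.082, 0.1093]
ee_rot: [0.001, -0.018, 1.0, 0.0]
contact_force: [2.7, 0.3, 4.6]
width: 0.0344
gripper_force: 62.6
```

>>> {"name": "send_rows", "arguments": {"increments": [{"gripper": -0.2, "linear": [0, 0, 0.003], "delta_rot": [0, 0, 0]}, {"gripper": -1, "linear": [0, 0, 0.003], "delta_rot": [0, 0, 0]}, {"gripper": -1, "linear": [0, 0, 0.003], "delta_rot": [0, 0, 0]}, {"gripper": -1, "linear": [0, 0, 0.003], "delta_rot": [0, 0, 0]}, {"gripper": -1, "linear": [0, 0, 0.04], "delta_rot": [0, 0, 0]}, {"gripper": -1, "linear": [0, 0, 0.08], "delta_rot": [0, 0, 0]}, {"gripper": -1, "linear": [-0.02, -0.03, 0.1], "delta_rot": [0, 0, 0]}, {"gripper": -1, "linear": [-0.04, -0.07, 0.1], "delta_rot": [0, 0, 0]}]}}

```text
clock: 4.7
position: [0.5252, 0.0122, 0.2106]
ee_rot: [0.003, -0.019, 1.0, -0.0]
contact_force: [0.9, -1.0, -0.9]
width: 0.0853
gripper_force: 0.0
```

>>> {"name": "send_rows", "arguments": {"increments": [{"gripper": -1, "linear": [-0.11, -0.234, 0], "delta_rot": [0, 0, 0.03]}, {"gripper": -1, "linear": [-0.11, -0.234, 0], "delta_rot": [0, 0, 0.03]}, {"gripper": -1, "linear": [-0.11, -0.234, 0], "delta_rot": [0, 0, 0.03]}, {"gripper": -1, "linear": [-0.11, -0.234, 0], "delta_rot": [0, 0, 0.03]}, {"gripper": -1, "linear": [-0.11, -0.234, 0], "delta_rot": [0, 0, 0.03]}, {"gripper": -1, "linear": [-0.11, -0.234, -0.03], "delta_rot": [0, 0, 0.03]}, {"gripper": -1, "linear": [-0.11, -0.234, -0.08], "delta_rot": [0, 0, 0.03]}, {"gripper": -1, "linear": [-0.11, -0.234, -0.1], "delta_rot": [0, 0, 0.03]}]}}

```text
clock: 5.5
position: [0.4103, -0.221, 0.104]
ee_rot: [-0.003, -0.031, 0.999, 0.002]
contact_force: [0.5, 0.5, -0.1]
width: 0.0853
gripper_force: 0.0
```

```bash
python3 -c "
from m import *
s=get_state();print(s['position'],s['contact_force'])
S=cam('side');T=cam('top')
for v in(120,135): p=blob(T,white(v),(291,160,312,201));print(rect(T,p,.139))
# valley in side now vs before: predicted pixels at z .094/.119
print(proj(S,[[.5642,.082,.094],[.5642,.082,.119]]))
c=S['pixels'][160:210,305:365];cv2.imwrite('pics/v1.png',cv2.resize(c,(600,500),interpolation=3))
s2=blob(S,white(130),(280,268,318,300),close=15);print(rect(S,s2,.025))"
```

```text
[ 0.41030112 -0.22101213  0.10399018] [ 0.46746984  0.52274981 -0.14672089]
(array([561.8,  84.6]), array([57.8, 47.3]), -0.0, array([563.5,  85.4]))
(array([563.5,  85.1]), array([52.6, 45.9]), 1.3, array([564.5,  85.2]))
[[333.35099019 187.27695085]
 [333.41250123 181.9114649 ]]
(array([ 437.3, -219.9]), array([45.2, 30.7]), -85.8, array([ 440.3, -216.1]))
```

View pics/v1.png

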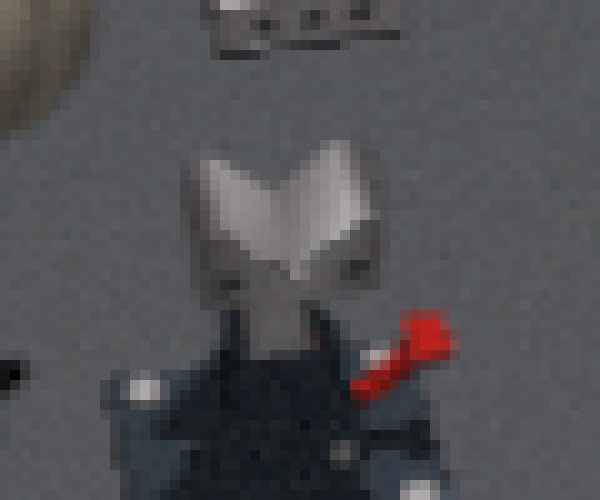

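The V-block now stands about one notch up with the bar showing, and it holds by itself. Next, block a.

>>> {"name": "send_rows", "arguments": {"increments": [{"gripper": -1, "linear": [0.001, 0, 0], "delta_rot": [0, 0, 0]}, {"gripper": -1, "linear": [0.001, 0, -0.04], "delta_rot": [0, 0, 0]}, {"gripper": -1, "linear": [0.001, 0, -0.075], "delta_rot": [0, 0, 0]}, {"gripper": -1, "linear": [0.001, 0, -0.095], "delta_rot": [0, 0, 0]}, {"gripper": -1, "linear": [0.001, 0, -0.103], "delta_rot": [0, 0, 0]}, {"gripper": 1, "linear": [0.001, 0, -0.103], "delta_rot": [0, 0, 0]}, {"gripper": 1, "linear": [0.001, 0, -0.103], "delta_rot": [0, 0, 0]}, {"gripper": 1, "linear": [0.001, 0, -0.103], "delta_rot": [0, 0, 0]}], "newtons": 70}}

```text
clock: 6.4
position: [0.4158, -0.2229, 0.0063]
ee_rot: [0.002, -0.033, 0.999, -0.001]
contact_force: [-0.5, 1.1, -1.1]
width: 0.0479
gripper_force: 73.4
```

>>> {"name": "send_rows", "arguments": {"increments": [{"gripper": 1, "linear": [0, 0, 0], "delta_rot": [0, 0, 0]}, {"gripper": 1, "linear": [0, 0, 0.03], "delta_rot": [0, 0, 0]}, {"gripper": 1, "linear": [0, 0, 0.075], "delta_rot": [0, 0, 0]}, {"gripper": 1, "linear": [0, 0, 0.12], "delta_rot": [0, 0, 0]}, {"gripper": 1, "linear": [0, 0, 0.12], "delta_rot": [0, 0, 0]}, {"gripper": 1, "linear": [0, 0, 0.12], "delta_rot": [0, 0, 0]}]}}

```text
clock: 7.0
position: [0.4143, -0.222, 0.1251]
ee_rot: [0.001, -0.033, 0.999, -0.001]
contact_force: [-0.5, 0.8, -6.4]
width: 0.0485
gripper_force: 76.9
```

```bash
python3 -c "
from m import *
s=get_state();print(s['position'],s['ee_rot'],s['contact_force'],s['moment'],s['width'])
S=cam('side');T=cam('top')
for d in(S,T):
  p=proj(d,[s['position']])[0].astype(int);print(p)
p=proj(S,[s['position']])[0].astype(int);x,y=p-50
c=S['pixels'][y:y+100,x:x+100];cv2.imwrite('pics/a1.png',cv2.resize(c,(600,600),interpolation=3));print(x,y)"
```

```text
[ 0.4143126  -0.22202215  0.125084  ] [ 7.48820594e-04 -3.26394131e-02  9.99466748e-01 -5.72432546e-04] [-0.52617573  0.82104221 -6.35372707] [0.06753045 0.0314624  0.02079778] 0.04849712723970821
[295 262]
[409 231]
245 212
```

View pics/a1.png

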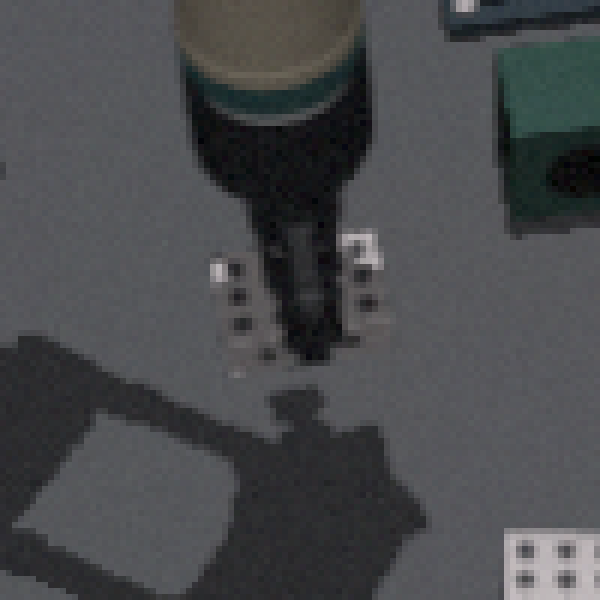

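The block hangs level and roughly centred in the fingers, at about pixel (296,263) in the side image. I'm carrying it to the box.

>>> {"name": "send_rows", "arguments": {"increments": [{"gripper": 1, "linear": [0.03, 0.031, 0], "delta_rot": [0, 0, -0.01]}, {"gripper": 1, "linear": [0.06, 0.062, 0], "delta_rot": [0, 0, -0.02]}, {"gripper": 1, "linear": [0.09, 0.093, 0], "delta_rot": [0, 0, -0.038]}, {"gripper": 1, "linear": [0.12, 0.124, 0], "delta_rot": [0, 0, -0.038]}, {"gripper": 1, "linear": [0.143, 0.147, 0], "delta_rot": [0, 0, -0.038]}, {"gripper": 1, "linear": [0.153, 0.157, 0], "delta_rot": [0, 0, -0.038]}, {"gripper": 1, "linear": [0.153, 0.157, 0], "delta_rot": [0, 0, -0.038]}, {"gripper": 1, "linear": [0.153, 0.157, -0.02], "delta_rot": [0, 0, -0.038]}]}}

```text
clock: 7.9
position: [0.568, -0.0657, 0.1046]
ee_rot: [0.001, -0.014, 1.0, -0.001]
contact_force: [-0.3, -1.1, -6.4]
width: 0.0481
gripper_force: 77.0
```

>>> {"name": "send_rows", "arguments": {"increments": [{"gripper": 1, "linear": [0, 0, -0.012], "delta_rot": [0, 0, 0]}, {"gripper": 1, "linear": [0, 0, -0.018], "delta_rot": [0, 0, 0]}, {"gripper": 1, "linear": [0, 0, -0.018], "delta_rot": [0, 0, 0]}, {"gripper": 1, "linear": [0, 0, -0.018], "delta_rot": [0, 0, 0]}]}}

```text
clock: 8.3
position: [0.5673, -0.0656, 0.0865]
ee_rot: [0.0, -0.013, 1.0, -0.0]
contact_force: [0.2, -0.3, -5.1]
width: 0.0482
gripper_force: 76.7
```

```bash
python3 -c "
from m import *
s=get_state();print(s['position'],s['ee_rot'],s['contact_force'],s['moment'],s['width'])
S=cam('side')
p=proj(S,[.566,-.065,.09])[0].astype(int);x,y=p-50
c=S['pixels'][y:y+100,x:x+100];cv2.imwrite('pics/a2.png',cv2.resize(c,(600,600),interpolation=3));print(x,y)"
```

```text
[ 0.56730663 -0.0656293   0.08646363] [ 4.16849604e-05 -1.32013761e-02  9.99912857e-01 -8.21514512e-06] [ 0.24065057 -0.26637337 -5.11243051] [-0.0190819   0.00449468  0.03110497] 0.048208011239745815
290 171
```

View pics/a2.png

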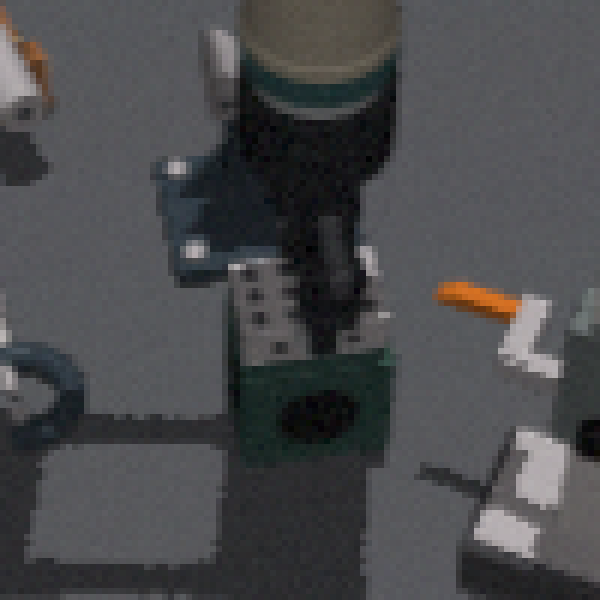

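The block is centred above the box with the scriber well clear at crop (437,290). I lower it to contact.

>>> {"name": "send_rows", "arguments": {"increments": [{"gripper": 1, "linear": [0, 0, -0.002], "delta_rot": [0, 0, 0]}, {"gripper": 1, "linear": [0, 0, -0.004], "delta_rot": [0, 0, 0]}, {"gripper": 1, "linear": [0, 0, -0.005], "delta_rot": [0, 0, 0]}, {"gripper": 1, "linear": [0, 0, -0.006], "delta_rot": [0, 0, 0]}, {"gripper": 1, "linear": [0, 0, -0.006], "delta_rot": [0, 0, 0]}]}}

```text
clock: 8.85
position: [0.5674, -0.0651, 0.0813]
ee_rot: [0.0, -0.014, 1.0, -0.0]
contact_force: [-3.8, 0.6, 3.2]
width: 0.0482
gripper_force: 77.8
```

>>> {"name": "send_rows", "arguments": {"increments": [{"gripper": 0, "linear": [0, 0, 0], "delta_rot": [0, 0, 0]}, {"gripper": -1, "linear": [0, 0, 0], "delta_rot": [0, 0, 0]}, {"gripper": -1, "linear": [0, 0, 0], "delta_rot": [0, 0, 0]}, {"gripper": -1, "linear": [0, 0, 0.02], "delta_rot": [0, 0, 0]}, {"gripper": -1, "linear": [0, 0, 0.065], "delta_rot": [0, 0, 0]}, {"gripper": -1, "linear": [0, 0, 0.11], "delta_rot": [0, 0, 0]}, {"gripper": -1, "linear": [-0.03, -0.03, 0.12], "delta_rot": [0, 0, 0]}, {"gripper": -1, "linear": [-0.06, -0.07, 0.12], "delta_rot": [0, 0, 0]}]}}

```text
clock: 9.65
position: [0.5096, -0.1354, 0.2033]
ee_rot: [0.004, -0.016, 1.0, -0.001]
contact_force: [-0.4, -1.2, -0.8]
width: 0.0857
gripper_force: 0.0
```

>>> {"name": "send_rows", "arguments": {"increments": [{"gripper": -1, "linear": [0, -0.048, 0], "delta_rot": [0, 0, -0.1]}, {"gripper": -1, "linear": [0, -0.096, 0], "delta_rot": [0, 0, -0.178]}, {"gripper": -1, "linear": [0.011, -0.145, 0], "delta_rot": [0, 0, -0.178]}, {"gripper": -1, "linear": [0.024, -0.186, 0], "delta_rot": [0, 0, -0.178]}, {"gripper": -1, "linear": [0.024, -0.186, -0.03], "delta_rot": [0, 0, -0.178]}, {"gripper": -1, "linear": [0.024, -0.186, -0.06], "delta_rot": [0, 0, -0.178]}, {"gripper": -1, "linear": [0.024, -0.186, -0.09], "delta_rot": [0, 0, -0.178]}, {"gripper": -1, "linear": [0.024, -0.186, -0.09], "delta_rot": [0, 0, -0.178]}]}}

```text
clock: 10.45
position: [0.529, -0.3196, 0.1059]
ee_rot: [-0.004, 0.076, 0.997, 0.002]
contact_force: [-0.3, 0.3, -1.0]
width: 0.0851
gripper_force: 0.0
```

```bash
python3 -c "
from m import *
s=get_state();print(s['position'],s['ee_rot'],s['contact_force'])
S=cam('side');T=cam('top')
for th in(130,150):
  for d,r in((S,(325,195,362,240)),(T,(338,165,368,202))):
    p=blob(d,white(th),r,close=15);print(rect(d,p,.1),cen(p))"
```

```text
[ 0.52903283 -0.3195608   0.10592707] [-0.00357517  0.07554087  0.99713329  0.00245048] [-0.34768892  0.25360743 -1.00037687]
(array([583.4,  -5.1]), array([119.9,  87.4]), -8.0, array([592.1,   6. ])) (345.5497072725319, 201.92266892254804)
(array([566.8, -64. ]), array([80. , 54.9]), 0.8, array([566.4, -63.9])) (350.9464003205728, 180.72123430962344)
(array([584.7,   3.6]), array([119.9,  69.8]), -8.0, array([588.1,  13.5])) (343.8793905483468, 200.27654286046038)
(array([566.7, -63.9]), array([78.6, 53.4]), 1.1, array([566.1, -64.1])) (350.98608179419523, 180.79842788038698)
```

Block a sits within about 0.5 mm of the box centre. Next, block b.

>>> {"name": "send_rows", "arguments": {"increments": [{"gripper": -1, "linear": [-0.001, 0, 0], "delta_rot": [0, 0, 0]}, {"gripper": -1, "linear": [-0.001, 0, -0.04], "delta_rot": [0, 0, 0]}, {"gripper": -1, "linear": [-0.001, 0, -0.075], "delta_rot": [0, 0, 0]}, {"gripper": -1, "linear": [-0.001, 0, -0.095], "delta_rot": [0, 0, 0]}, {"gripper": -1, "linear": [-0.001, 0, -0.106], "delta_rot": [0, 0, 0]}, {"gripper": 1, "linear": [-0.001, 0, -0.106], "delta_rot": [0, 0, 0]}, {"gripper": 1, "linear": [-0.001, 0, -0.106], "delta_rot": [0, 0, 0]}, {"gripper": 1, "linear": [-0.001, 0, -0.106], "delta_rot": [0, 0, 0]}], "newtons": 70}}

```text
clock: 11.35
position: [0.5319, -0.322, 0.0068]
ee_rot: [0.002, 0.075, 0.997, -0.001]
contact_force: [1.9, -0.1, -5.7]
width: 0.0483
gripper_force: 75.3
```

>>> {"name": "send_rows", "arguments": {"increments": [{"gripper": 1, "linear": [0, 0, 0], "delta_rot": [0, 0, 0]}, {"gripper": 1, "linear": [0, 0, 0.03], "delta_rot": [0, 0, 0]}, {"gripper": 1, "linear": [0, 0, 0.075], "delta_rot": [0, 0, 0]}, {"gripper": 1, "linear": [0, 0, 0.12], "delta_rot": [0, 0, 0]}, {"gripper": 1, "linear": [0, 0, 0.16], "delta_rot": [0, 0, 0]}, {"gripper": 1, "linear": [0, 0, 0.16], "delta_rot": [0, 0, 0]}]}}

```text
clock: 11.95
position: [0.5335, -0.3234, 0.1707]
ee_rot: [0.005, 0.075, 0.997, -0.004]
contact_force: [0.8, -1.2, -5.4]
width: 0.0482
gripper_force: 75.7
```

>>> {"name": "send_rows", "arguments": {"increments": [{"gripper": 1, "linear": [-0.02, 0.035, 0], "delta_rot": [0, 0, 0.06]}, {"gripper": 1, "linear": [-0.03, 0.075, 0], "delta_rot": [0, 0, 0.12]}, {"gripper": 1, "linear": [-0.03, 0.12, 0], "delta_rot": [0, 0, 0.177]}, {"gripper": 1, "linear": [-0.02, 0.165, 0], "delta_rot": [0, 0, 0.177]}, {"gripper": 1, "linear": [0.0, 0.205, 0], "delta_rot": [0, 0, 0.177]}, {"gripper": 1, "linear": [0.024, 0.24, 0], "delta_rot": [0, 0, 0.177]}, {"gripper": 1, "linear": [0.0365, 0.256, 0], "delta_rot": [0, 0, 0.177]}, {"gripper": 1, "linear": [0.0365, 0.256, 0], "delta_rot": [0, 0, 0.177]}]}}

```text
clock: 12.75
position: [0.5672, -0.0619, 0.1619]
ee_rot: [-0.001, -0.015, 1.0, 0.001]
contact_force: [0.2, -0.6, -6.5]
width: 0.0482
gripper_force: 75.7
```

>>> {"name": "send_rows", "arguments": {"increments": [{"gripper": 1, "linear": [0, 0, -0.025], "delta_rot": [0, 0, 0]}, {"gripper": 1, "linear": [0, 0, -0.045], "delta_rot": [0, 0, 0]}, {"gripper": 1, "linear": [0, 0, -0.052], "delta_rot": [0, 0, 0]}, {"gripper": 1, "linear": [0, 0, -0.052], "delta_rot": [0, 0, 0]}, {"gripper": 1, "linear": [0, 0, -0.052], "delta_rot": [0, 0, 0]}]}}

```text
clock: 13.25
position: [0.5669, -0.0656, 0.1124]
ee_rot: [0.0, -0.013, 1.0, -0.0]
contact_force: [-0.2, 0.2, -6.3]
width: 0.0482
gripper_force: 75.6
```

>>> {"name": "send_rows", "arguments": {"increments": [{"gripper": 1, "linear": [0, 0, -0.002], "delta_rot": [0, 0, 0]}, {"gripper": 1, "linear": [0, 0, -0.004], "delta_rot": [0, 0, 0]}, {"gripper": 1, "linear": [0, 0, -0.006], "delta_rot": [0, 0, 0]}, {"gripper": 1, "linear": [0, 0, -0.006], "delta_rot": [0, 0, 0]}, {"gripper": 1, "linear": [0, 0, -0.006], "delta_rot": [0, 0, 0]}]}}

```text
clock: 13.75
position: [0.5672, -0.0652, 0.1067]
ee_rot: [0.0, -0.013, 1.0, -0.0]
contact_force: [0.0, -0.0, -3.7]
width: 0.0479
gripper_force: 75.8
```

>>> {"name": "send_rows", "arguments": {"increments": [{"gripper": 1, "linear": [0, 0, -0.0015], "delta_rot": [0, 0, 0]}, {"gripper": 0, "linear": [0, 0, -0.001], "delta_rot": [0, 0, 0]}, {"gripper": -1, "linear": [0, 0, -0.001], "delta_rot": [0, 0, 0]}, {"gripper": -1, "linear": [0, 0, 0], "delta_rot": [0, 0, 0]}, {"gripper": -1, "linear": [0, 0, 0.03], "delta_rot": [0, 0, 0]}, {"gripper": -1, "linear": [0, 0, 0.075], "delta_rot": [0, 0, 0]}, {"gripper": -1, "linear": [0, 0, 0.12], "delta_rot": [0, 0, 0]}, {"gripper": -1, "linear": [-0.03, 0.02, 0.14], "delta_rot": [0, 0, -0.1]}]}}

```text
clock: 14.55
position: [0.5423, -0.0473, 0.2508]
ee_rot: [0.006, 0.039, 0.999, -0.001]
contact_force: [0.2, 0.5, 0.4]
width: 0.0855
gripper_force: 0.0
```

>>> {"name": "send_rows", "arguments": {"increments": [{"gripper": -1, "linear": [-0.025, 0.035, 0], "delta_rot": [0, 0, -0.14]}, {"gripper": -1, "linear": [-0.05, 0.07, 0], "delta_rot": [0, 0, -0.28]}, {"gripper": -1, "linear": [-0.07, 0.11, 0], "delta_rot": [0, 0, -0.42]}, {"gripper": -1, "linear": [-0.09, 0.15, 0], "delta_rot": [0, 0, -0.56]}, {"gripper": -1, "linear": [-0.11, 0.19, 0], "delta_rot": [0, 0, -0.7]}, {"gripper": -1, "linear": [-0.13, 0.23, 0], "delta_rot": [0, 0, -0.84]}, {"gripper": -1, "linear": [-0.132, 0.26, 0], "delta_rot": [0, 0, -0.98]}, {"gripper": -1, "linear": [-0.132, 0.28, 0], "delta_rot": [0, 0, -1.12]}]}}

```text
clock: 15.35
position: [0.4039, 0.2373, 0.2469]
ee_rot: [0.0, 0.558, 0.83, 0.001]
contact_force: [1.0, 0.4, 1.2]
width: 0.0851
gripper_force: 0.0
```

>>> {"name": "send_rows", "arguments": {"increments": [{"gripper": -1, "linear": [0, 0, 0], "delta_rot": [0, 0, -0.1]}, {"gripper": -1, "linear": [0, 0, 0], "delta_rot": [0, 0, -0.1]}, {"gripper": -1, "linear": [0, 0, 0], "delta_rot": [0, 0, -0.1]}]}}

```text
clock: 15.65
position: [0.4049, 0.2349, 0.2464]
ee_rot: [0.0, 0.596, 0.803, 0.0]
contact_force: [-0.7, -0.6, 0.1]
width: 0.0856
gripper_force: 0.0
```

```bash
python3 -c "
from m import *
s=get_state();print(s['position'],s['ee_rot'],s['contact_force'],s['qpos'])
q=s['ee_rot'];a=2*q[1]*q[2],2*q[2]**2-1;print(np.degrees(np.arctan2(a[1],a[0])))
S=cam('side');T=cam('top')
for th in(130,150):
  for d,r in((S,(328,190,362,225)),(T,(338,165,368,202))):
    p=blob(d,white(th),r,close=15);print(rect(d,p,.125),cen(p))"
```

```text
[0.40494193 0.2348967  0.24641719] [1.51699683e-04 5.96135533e-01 8.02883793e-01 1.30364958e-04] [-0.71779983 -0.61595997  0.14885034] [ 3.76939816e-01  1.04314128e-01  1.68980085e+00 -1.23478421e-04
  1.34709619e+00  8.35293401e-02]
16.81274790137217
(array([563.4, -68.1]), array([80.7, 50.8]), 1.3, array([564.3, -68.1])) (340.6529335008699, 214.90538211224947)
(array([567.7, -63.2]), array([84. , 55.6]), 1.1, array([567.4, -63.3])) (351.2261884388667, 178.9607577486214)
(array([563.1, -68.2]), array([79.5, 49.3]), 1.5, array([563.9, -68.3])) (340.5579260115994, 214.94904706828925)
(array([568.2, -63.8]), array([83.1, 53.8]), 1.6, array([567.6, -63.6])) (351.32776289682533, 178.8975)
```

The stack reads square and central. Now I grip the shaft between the boards.

>>> {"name": "send_rows", "arguments": {"increments": [{"gripper": -1, "linear": [0, 0, -0.045], "delta_rot": [0, 0, -0.016]}, {"gripper": -1, "linear": [0, 0, -0.09], "delta_rot": [0, 0, -0.016]}, {"gripper": -1, "linear": [0, 0, -0.135], "delta_rot": [0, 0, -0.016]}, {"gripper": -1, "linear": [0, 0, -0.17], "delta_rot": [0, 0, -0.016]}, {"gripper": -1, "linear": [0, 0, -0.2], "delta_rot": [0, 0, -0.016]}, {"gripper": -1, "linear": [0, 0, -0.215], "delta_rot": [0, 0, -0.016]}, {"gripper": -1, "linear": [0, 0, -0.215], "delta_rot": [0, 0, -0.016]}, {"gripper": -0.2, "linear": [0, 0, -0.215], "delta_rot": [0, 0, -0.016]}]}}

```text
clock: 16.55
position: [0.4055, 0.2347, 0.0316]
ee_rot: [0.0, 0.604, 0.797, 0.0]
contact_force: [-0.2, -0.2, -0.8]
width: 0.0733
gripper_force: 0.0
```

>>> {"name": "send_rows", "arguments": {"increments": [{"gripper": 0.5, "linear": [0, 0, 0], "delta_rot": [0, 0, 0]}, {"gripper": 1, "linear": [0, 0, 0], "delta_rot": [0, 0, 0]}, {"gripper": 1, "linear": [0, 0, 0], "delta_rot": [0, 0, 0]}, {"gripper": 1, "linear": [0, 0, 0], "delta_rot": [0, 0, 0]}, {"gripper": 1, "linear": [0, 0, 0], "delta_rot": [0, 0, 0]}], "newtons": 90}}

```text
clock: 17.05
position: [0.4044, 0.2348, 0.0325]
ee_rot: [-0.0, 0.603, 0.798, -0.0]
contact_force: [-2.7, -1.1, 8.0]
width: 0.0236
gripper_force: 87.7
```

>>> {"name": "send_rows", "arguments": {"increments": [{"gripper": 1, "linear": [0, 0, 0.01], "delta_rot": [0, 0, 0]}, {"gripper": 1, "linear": [0, 0, 0.03], "delta_rot": [0, 0, 0]}, {"gripper": 1, "linear": [0, 0, 0.06], "delta_rot": [0, 0, 0]}, {"gripper": 1, "linear": [0, 0, 0.1], "delta_rot": [0, 0, 0]}, {"gripper": 1, "linear": [0, 0, 0.14], "delta_rot": [0, 0, 0]}, {"gripper": 1, "linear": [0, 0, 0.165], "delta_rot": [0, 0, 0]}, {"gripper": 1, "linear": [0, 0, 0.17], "delta_rot": [0, 0, 0]}, {"gripper": 1, "linear": [0, 0, 0.17], "delta_rot": [0, 0, 0]}]}}

```text
clock: 17.85
position: [0.4045, 0.2348, 0.2013]
ee_rot: [0.0, 0.603, 0.797, 0.0]
contact_force: [0.2, 0.3, -6.7]
width: 0.023
gripper_force: 89.5
```

>>> {"name": "send_rows", "arguments": {"increments": [{"gripper": 1, "linear": [0.02, -0.03, 0], "delta_rot": [0, 0, -0.06]}, {"gripper": 1, "linear": [0.045, -0.065, 0], "delta_rot": [0, 0, -0.12]}, {"gripper": 1, "linear": [0.07, -0.1, 0], "delta_rot": [0, 0, -0.18]}, {"gripper": 1, "linear": [0.095, -0.135, 0], "delta_rot": [0, 0, -0.2425]}, {"gripper": 1, "linear": [0.12, -0.17, 0], "delta_rot": [0, 0, -0.2425]}, {"gripper": 1, "linear": [0.145, -0.202, 0], "delta_rot": [0, 0, -0.2425]}, {"gripper": 1, "linear": [0.162, -0.226, 0], "delta_rot": [0, 0, -0.2425]}, {"gripper": 1, "linear": [0.162, -0.226, 0], "delta_rot": [0, 0, -0.2425]}]}}

```text
clock: 18.65
position: [0.5683, 0.005, 0.1979]
ee_rot: [-0.0, 0.697, 0.717, -0.002]
contact_force: [-0.4, 0.4, -7.1]
width: 0.0232
gripper_force: 89.3
```

>>> {"name": "send_rows", "arguments": {"increments": [{"gripper": 1, "linear": [0, 0, -0.01], "delta_rot": [0, 0, 0]}, {"gripper": 1, "linear": [0, 0, -0.02], "delta_rot": [0, 0, 0]}, {"gripper": 1, "linear": [0, 0, -0.02], "delta_rot": [0, 0, 0]}, {"gripper": 1, "linear": [0, 0, -0.02], "delta_rot": [0, 0, 0]}]}}

```text
clock: 19.05
position: [0.5657, 0.0098, 0.1803]
ee_rot: [-0.001, 0.695, 0.719, -0.001]
contact_force: [0.2, 0.1, -6.4]
width: 0.0236
gripper_force: 89.4
```

```bash
python3 -c "
from m import *
s=get_state();print(s['position'],s['ee_rot'],s['contact_force'],s['moment'],s['width'])
q=s['ee_rot'];a=2*q[1]*q[2],2*q[2]**2-1;print(np.degrees(np.arctan2(a[1],a[0])))
S=cam('side');T=cam('top')
z=s['position'][2]
for d,n in((S,'s'),(T,'t')):
  P=proj(d,[[.564,.11,z+.02],[.57,-.09,z+.02],[.567,.008,z+.02]]);print(n,P.round(0).tolist())
p=proj(S,[.566,.01,.14])[0].astype(int);x,y=p-[60,45]
c=S['pixels'][y:y+90,x:x+120];cv2.imwrite('pics/s1.png',cv2.resize(c,None,fx=6,fy=6,interpolation=3));print(x,y)"
```

```text
[0.56572637 0.00984806 0.18030313] [-9.21089629e-04  6.94969002e-01  7.19038801e-01 -6.63715634e-04] [ 0.17396851  0.06856905 -6.35094571] [ 0.01139555 -0.00780843 -0.03247303] 0.023581995648770743
1.9503605229063752
s [[332.0, 158.0], [344.0, 203.0], [338.0, 179.0]]
t [[288.0, 177.0], [363.0, 173.0], [326.0, 175.0]]
277 147
```

View pics/s1.png

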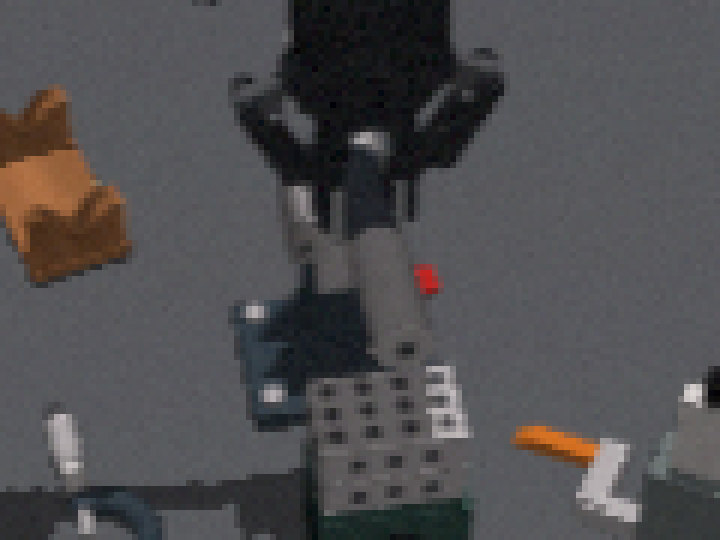

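The shaft hangs level over the V-block and stack, with its near end at (344,205), where predicted. I lower it.

>>> {"name": "send_rows", "arguments": {"increments": [{"gripper": 1, "linear": [0, 0, -0.02], "delta_rot": [0, 0, 0]}, {"gripper": 1, "linear": [0, 0, -0.035], "delta_rot": [0, 0, 0]}, {"gripper": 1, "linear": [0, 0, -0.045], "delta_rot": [0, 0, 0]}, {"gripper": 1, "linear": [0, 0, -0.05], "delta_rot": [0, 0, 0]}, {"gripper": 1, "linear": [0, 0, -0.05], "delta_rot": [0, 0, 0]}, {"gripper": 1, "linear": [0, 0, -0.05], "delta_rot": [0, 0, 0]}]}}

```text
clock: 19.75
position: [0.5675, 0.0089, 0.132]
ee_rot: [0.001, 0.695, 0.719, 0.0]
contact_force: [0.2, 0.5, -6.8]
width: 0.0235
gripper_force: 89.6
```

>>> {"name": "send_rows", "arguments": {"increments": [{"gripper": 1, "linear": [0, 0, -0.002], "delta_rot": [0, 0, 0]}, {"gripper": 1, "linear": [0, 0, -0.004], "delta_rot": [0, 0, 0]}, {"gripper": 1, "linear": [0, 0, -0.005], "delta_rot": [0, 0, 0]}, {"gripper": 1, "linear": [0, 0, -0.005], "delta_rot": [0, 0, 0]}]}}

```text
clock: 20.15
position: [0.5668, 0.0089, 0.1262]
ee_rot: [-0.0, 0.695, 0.719, -0.0]
contact_force: [-0.4, 0.5, -7.0]
width: 0.0239
gripper_force: 89.6
```

```bash
python3 -c "
from m import *
s=get_state();print(s['position'],s['ee_rot'],s['contact_force'],s['moment'],s['width'])"
```

```text
[0.56677259 0.00892504 0.12623886] [-5.93809319e-05  6.95441133e-01  7.18583069e-01 -3.07219206e-05] [-0.44436599  0.49299893 -7.02152589] [ 0.02298948 -0.01622508  0.00130065] 0.023857764674736177
```

>>> {"name": "send_rows", "arguments": {"increments": [{"gripper": 1, "linear": [0, 0, -0.0015], "delta_rot": [0, 0, 0]}, {"gripper": 1, "linear": [0, 0, -0.003], "delta_rot": [0, 0, 0]}, {"gripper": 1, "linear": [0, 0, -0.0035], "delta_rot": [0, 0, 0]}, {"gripper": 1, "linear": [0, 0, -0.004], "delta_rot": [0, 0, 0]}, {"gripper": 1, "linear": [0, 0, -0.004], "delta_rot": [0, 0, 0]}]}}

```text
clock: 20.65
position: [0.5668, 0.0089, 0.1231]
ee_rot: [0.0, 0.695, 0.719, 0.0]
contact_force: [-3.2, 0.7, 2.4]
width: 0.0232
gripper_force: 90.3
```

```bash
python3 -c "
from m import *
s=get_state();print(s['position'],s['ee_rot'],s['contact_force'],s['moment'],s['width'])"
```

```text
[0.56682342 0.00889079 0.12313985] [2.24637456e-04 6.95379205e-01 7.18642958e-01 9.57471396e-05] [-3.20606913  0.65264836  2.37785394] [0.09659114 0.4924175  0.12145829] 0.023172885170009216
```

>>> {"name": "send_rows", "arguments": {"increments": [{"gripper": 1, "linear": [-0.0005, 0, 0], "delta_rot": [0, 0, 0]}, {"gripper": 1, "linear": [-0.0005, 0, 0], "delta_rot": [0, 0, 0]}, {"gripper": 1, "linear": [-0.0005, 0, -0.0005], "delta_rot": [0, 0, 0]}, {"gripper": 1, "linear": [-0.0005, 0, -0.0005], "delta_rot": [0, 0, 0]}], "newtons": 30}}

```text
clock: 21.05
position: [0.5667, 0.0089, 0.1229]
ee_rot: [0.001, 0.695, 0.719, 0.0]
contact_force: [-3.9, -0.2, 7.1]
width: 0.0235
gripper_force: 91.0
```

```bash
python3 -c "
from m import *
s=get_state();print(s['position'],s['ee_rot'],s['contact_force'],s['moment'],s['width'])"
```

```text
[0.56670361 0.00889599 0.12291713] [5.32150981e-04 6.95350752e-01 7.18670236e-01 3.75236380e-04] [-3.91216347 -0.20001888  7.09491517] [0.06583174 0.54152934 0.15474572] 0.02350587814098706
```

>>> {"name": "send_rows", "arguments": {"increments": [{"gripper": 0.4, "linear": [0, 0, 0], "delta_rot": [0, 0, 0]}, {"gripper": 0.35, "linear": [0, 0, 0], "delta_rot": [0, 0, 0]}, {"gripper": 0.3, "linear": [0, 0, 0], "delta_rot": [0, 0, 0]}, {"gripper": 0.1, "linear": [0, 0, 0], "delta_rot": [0, 0, 0]}, {"gripper": -0.3, "linear": [0, 0, 0], "delta_rot": [0, 0, 0]}, {"gripper": -0.6, "linear": [0, 0, 0], "delta_rot": [0, 0, 0]}, {"gripper": -0.6, "linear": [0, 0, 0.02], "delta_rot": [0, 0, 0]}, {"gripper": -0.6, "linear": [0, 0, 0.05], "delta_rot": [0, 0, 0]}]}}

```text
clock: 21.85
position: [0.565, 0.0091, 0.1704]
ee_rot: [-0.002, 0.695, 0.719, -0.001]
contact_force: [1.0, -0.3, 0.2]
width: 0.0685
gripper_force: 0.0
```

>>> {"name": "send_rows", "arguments": {"increments": [{"gripper": -0.6, "linear": [0, 0, 0.04], "delta_rot": [0, 0, 0]}, {"gripper": -0.6, "linear": [0, 0, 0.08], "delta_rot": [0, 0, 0]}, {"gripper": -0.6, "linear": [-0.02, 0.03, 0.1], "delta_rot": [0, 0, 0]}, {"gripper": -0.6, "linear": [-0.05, 0.06, 0.1], "delta_rot": [0, 0, 0]}, {"gripper": -0.6, "linear": [-0.09, 0.09, 0.1], "delta_rot": [0, 0, 0]}, {"gripper": -0.6, "linear": [-0.13, 0.12, 0.1], "delta_rot": [0, 0, 0]}, {"gripper": -0.6, "linear": [-0.17, 0.15, 0.1], "delta_rot": [0, 0, 0]}, {"gripper": -0.6, "linear": [-0.2, 0.18, 0.1], "delta_rot": [0, 0, 0]}]}}

```text
clock: 22.65
position: [0.3638, 0.1896, 0.2719]
ee_rot: [-0.0, 0.696, 0.718, 0.0]
contact_force: [0.7, 0.2, -0.7]
width: 0.0683
gripper_force: 0.0
```

>>> {"name": "send_rows", "arguments": {"increments": [{"gripper": -0.6, "linear": [-0.04, 0.04, 0], "delta_rot": [0, 0, 0]}, {"gripper": -0.6, "linear": [-0.08, 0.08, 0], "delta_rot": [0, 0, 0]}, {"gripper": -0.6, "linear": [-0.1, 0.12, 0], "delta_rot": [0, 0, 0]}, {"gripper": -0.6, "linear": [-0.1, 0.12, 0], "delta_rot": [0, 0, 0]}, {"gripper": -0.6, "linear": [-0.1, 0.12, 0], "delta_rot": [0, 0, 0]}]}}

```text
clock: 23.15
position: [0.2655, 0.3099, 0.2719]
ee_rot: [0.0, 0.694, 0.72, 0.0]
contact_force: [-1.0, -0.6, -0.0]
width: 0.0683
gripper_force: 0.0
```

```bash
python3 -c "
from m import *
s=get_state();print(s['position'],s['contact_force'])
S=cam('side');T=cam('top')
print(proj(T,[[.564,.108,.155],[.5685,-.0915,.155]]),proj(S,[[.564,.108,.155],[.5685,-.0915,.155]]))
for v in (170,200):
  for r in((280,165,318,192),(328,165,366,192)):
    p=blob(T,white(v),r);print(v,rect(T,p,.15),cen(p))
cv2.imwrite('pics/fin_top.png',T['pixels']);cv2.imwrite('pics/fin_side.png',S['pixels'])
# compact intensity of the shaft row in top image
g=cv2.cvtColor(T['pixels'],6)
for u in range(280,372,6): print(u,g[166:196:2,u].tolist())"
```

```text
[0.26554213 0.30992426 0.27188382] [-0.95916272 -0.64980026 -0.00277412]
[[290.31131742 179.53254097]
 [361.98662292 176.49295989]] [[332.28373292 168.54797197]
 [343.6099679  213.89512512]]
170 (array([569. ,  75.5]), array([75.6, 36.4]), -87.9, array([569.4,  75. ])) (302.2506362870019, 177.68170654605584)
170 (array([578.2, -57.1]), array([71.6, 42.5]), -88.5, array([576.6, -58.6])) (349.9758075875669, 174.2044597301781)
200 (array([563. ,  73.3]), array([69.8, 17. ]), -89.5, array([562.9,  73. ])) (302.98797489446787, 179.96697956009777)
200 (array([568.4, -57. ]), array([69.3, 16.6]), -89.1, array([568.3, -57.3])) (349.6007154599118, 177.10581521333035)
280 [109, 110, 105, 108, 104, 108, 109, 103, 103, 103, 107, 104, 110, 105, 108]
286 [108, 107, 104, 91, 93, 93, 92, 98, 103, 107, 107, 108, 105, 100, 104]
292 [106, 103, 89, 139, 231, 193, 209, 243, 228, 179, 112, 109, 109, 106, 111]
298 [120, 109, 111, 125, 199, 176, 220, 240, 226, 170, 149, 175, 120, 74, 53]
304 [116, 111, 101, 177, 237, 186, 224, 239, 215, 165, 133, 166, 107, 63, 36]
310 [108, 102, 98, 167, 181, 175, 228, 236, 206, 157, 59, 36, 39, 37, 32]
316 [106, 101, 96, 79, 80, 101, 137, 141, 126, 96, 42, 41, 36, 50, 86]
322 [103, 104, 107, 110, 96, 68, 97, 96, 60, 54, 56, 49, 51, 60, 101]
328 [106, 109, 103, 110, 89, 70, 98, 88, 58, 52, 52, 49, 47, 61, 102]
334 [108, 105, 98, 105, 79, 69, 100, 74, 58, 72, 43, 56, 53, 79, 104]
340 [102, 99, 98, 95, 176, 231, 242, 203, 151, 55, 26, 46, 42, 64, 79]
346 [127, 208, 138, 191, 194, 231, 237, 201, 141, 168, 244, 227, 182, 222, 95]
352 [148, 216, 175, 204, 195, 231, 232, 190, 126, 188, 240, 196, 158, 202, 70]
358 [170, 230, 202, 190, 203, 232, 226, 190, 132, 216, 239, 185, 179, 200, 55]
364 [56, 68, 98, 106, 98, 106, 102, 107, 90, 75, 77, 70, 77, 99, 112]
370 [101, 99, 103, 102, 104, 105, 101, 107, 103, 105, 105, 103, 107, 106, 106]
```

```bash
python3 -c "
from rig import sign_off
print(sign_off())"
```

```text
the job is handed in; nothing more can be done
None
```

The job is handed in at about 23 s of the 72 s allowed: the V-rest hangs one notch up, two blocks are stacked centrally on the box at scriber height, and the shaft lies across them, its levelness judged from the height it seated at rather than measured afterwards.

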